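# Level the tilting inspection plate

## Robot

A 6-joint arm with a two-finger parallel gripper is mounted at the origin on the work surface. World frame = base frame: x ahead of the robot, y to its left, z up, the work surface at z = 0. Lengths are in m, angles in rad, forces in N, time in s.
With the tool pointing down it reaches from about 0.35 to 1 m from the base axis. Payload 7.1 kg.
Tool frame: the origin (TCP) lies between the finger pads; the fingertips stand 25 mm ahead of it and the grasp point (between the pads) lies 6 mm ahead of it; z points along the fingers, y is the direction in which the jaws open and shut (so a half turn about z gives the same grasp; the last joint's range is limited). The gripper opens to 85 mm and grips with 20 to 120 N. Pads are 22 mm wide; open, the fingers measure 114 mm over their backs; the gripper's body (76 mm by 85 mm) begins 54 mm behind the grasp point. The pads swing forward as they close: fully open they stand 13 mm farther back than shut.
Start: joints at [1.092, 0.423, 1.63, -0, 1.089, -0.019], TCP at [0.277, 0.56, 0.256] pointing down, gripper open.
Joint ranges: [-3, 3], [-0.9, 2.11], [0.09, 2.58], [-1.31, 4.45], [0.11, 2.69], [-2.54, 2.54]. Speed limits (rad/s): [2.39, 2.39, 3.01, 3.14, 3.14, 3.14].

## Interface

Orientations are given as a unit quaternion [x, y, z, w].
In Python, from bench import bot gives the robot as it stands.
- The arm moves only by the shell command python3 -m pendant 'ROWS'. ROWS is JSON, one flat list of numbers, 7 for each row, row after row: the turn, a rotation vector about the world's x, y, z in degrees, then the shift along the world's x, y, z in m, then the closure, from 0 (fully open) to 1 (shut). In form: [rx, ry, rz, dx, dy, dz, gripper, rx, ry, rz, dx, dy, dz, gripper, ...]. A call has 1 to 5 rows; each row shifts and turns the pose as measured when the row begins; what a row does not reach is not made up. A row lasts 1/8 s, in which the tool goes at most 62.5 mm and 10.7 degrees, less where a joint would pass 70% of its speed; a pose out of reach is approached as far as the arm can. A call is refused whole if a number of a shift passes 0.0625 or a number of a turn 10.7, either way. A call with a gripper value outside its range is refused whole. The fingers move at their own pace and stop on an object; the grip force is fixed at half the most. Time passes only in rows, so rows that do not move let the fingers close. It gives the time, the measured TCP pose, the force and the opening at its end, in the units of the state.
- bot.state(): the state, without advancing time (a new reading comes with each control period).
- bot.capture(name): name is "scene" or "side" or "wrist"; returns (picture, depth): 384x512x3 uint8, red, green, blue; 384x512 float32, m along the optical axis (not along the pixel's ray), 0 where there is no reading.
- bot.calibration(name): a dict with "mtx" (3x3 intrinsics, pixels), "R" (3x3) and "t" (3): a world point X has camera coordinates R X + t. Camera axes: x right, y down, z forward; pixel columns grow to the right and rows downward; lengths in m; the calibration is good to about 2 mm. A picture is of the moment at which its call begins: read the wrist's pose just before it. calibration takes no time and is no camera call; for the wrist camera it gives the pose at the moment of the call.
- bot.job_done(): hands the job in, once; it reports no verdict.
The state is a dict: "time": time; "joint_positions": joint angles; "joint_vel": joint speeds; "joint_torque": joint torques, N m; "tool_pos": TCP position; "tool_rot": TCP orientation; "ft_force": force on the tool from outside, world axes, zero at the start; "wrist_torque": the same for the moment, N m; "width": finger opening in m.
Only numpy, scipy, OpenCV 4.12 (cv2) and the standard library are available. Lean on these libraries where they do the work, as an engineer would, in place of code of your own. Each camera call takes 0.05 s, during which the arm holds its last target. There are 200 camera calls.

## Task

The tilting plate that carries the casting is held up by its ratchet and has to be level for the next measurement. Press down the red thumb pad until the pawl clicks fully out of the teeth and leave it out, then push the plate down by its yellow front rail, without slamming it, until it rests flat on its posts. Only press and push with the fingertips: lift nothing, do not raise the plate to a steeper tilt, and leave the measuring gear around the stand where it is.

Things in the scene. Friction and masses are not known exactly. Their poses are not given: they have to be found in the camera images.
- stand: Grey tilting stand, bolted down. Origin on the granite below the middle of the hinge. Its +y runs along the hinge, +x from the hinge to the red pawl pad, -x from the hinge to the yellow rail, z up. Base plate 12 mm thick, x -148 to +88 mm, y -88 to +108 mm. A steel ratchet wheel (diameter 108 mm, 24 teeth, 0.262 rad each) is fixed to the plate's shaft, 88 mm along +y.
- hinge (a point): Middle of the plate's hinge axis, 72 mm straight above the stand's origin; the axis is the stand's y axis.
- rail (a point): Centre of the yellow round rail (18 mm diameter, 120 mm long along the stand's y) fixed to the plate's free edge: push here. With plate tilt q it lies, from the stand's origin in mm, at x = -150 cos q + 8 sin q, z = 72 + 150 sin q + 8 cos q (top of rail 89 mm high when flat). The casting bolted on the plate stands 41 mm above the hinge when flat, 47 mm behind the rail.
- plate (a joint): Tilt of the aluminium plate (160 x 120 x 10 mm, about 0.9 kg with casting): 0 = flat on its posts, positive = rail raised; starts at 0.57 to 0.75 rad, upper stop 1.05. Stiff, damped hinge: the plate stays where it is left; once the pawl is out it takes about 4 to 8 N down on the rail to move it. With the pawl in it goes down at most to the next tooth and is then blocked.
- pawl (a joint): Angle of the pawl: 0 = nose fully in the teeth (it may start up to about 0.1, nose resting on a tooth's slope), 0.42 = fully out, at its stop. A spring plunger clicks it over at 0.21: pressed past that it jumps to 0.42 and stays out, otherwise it springs back. It takes about 4 N down on the pad.
- pawl_pad (a point): Centre of the upper face of the red thumb pad (28 x 30 mm, 8 mm thick) on the pawl's tail, 103 mm along the stand's +x and 88 mm along its +y from the hinge, 137 mm above the granite with the pawl in. Press it straight down: it sinks 20 mm to its stop, turning about the pawl's pivot, which lies 49 mm nearer the hinge and 13 mm below the pad's face.
- ball: Bystander, loose: reference ball, white 25 mm sphere on a steel stem with a 54 mm foot, 108 mm tall. Origin at the middle of its underside.
- block: Bystander, loose: steel set-up block 76 x 51 x 25 mm with rows of holes. Origin at the middle of its underside.
- tray: Bystander, loose: open yellow tray 110 x 80 x 32 mm with screws in it. Origin at the middle of its underside.
- pendant: Bystander, loose: light grey hand control 90 x 130 x 34 mm with a black joystick (81 mm high in all) and a red stop button. Origin at the middle of its underside.

How it is judged:
On the way, in this order (a step that is already met when the one before it is completed fails the run):
1. the pawl is pressed fully out of the teeth while the plate is still raised (value of joint pawl above 0.36 rad and value of joint plate above 0.2 rad), for 0.2 s.
2. the plate is pushed down flat on its posts (value of joint plate below 0.03 rad), for 0.3 s.
At the end, for the whole second after the job is handed in: The plate rests flat (tilt under 0.03 rad) and still, the pawl stands out of the teeth (over 0.36 rad) (value of joint plate below 0.03 rad and value of joint pawl above 0.36 rad and velocity of joint plate between -0.05 and 0.05 rad/s); the robot touches nothing.
It fails at once if the plate is forced down with the pawl still in the teeth (value of joint plate below 0.2 rad and value of joint pawl below 0.12 rad).
It fails at once if the plate is raised to a steeper tilt (above 0.9 rad) (value of joint plate above 0.9 rad).
It fails at once if the plate is slammed down (over 3 rad/s) (velocity of joint plate below -3 rad/s).
It fails at once if a bystander is moved or lifted more than 20 mm (distance of any of ball, block, tray, pendant from where it was at the start of the episode above 0.02 m).
It also fails if it takes over 38 s, if anything falls off the work surface, if the arm or the gripper's body presses on something with over 40 N, if the wrist force passes 120 N, or if a joint passes its speed limit or range.

## Working session

There is one attempt and no reset: what is moved stays moved. The work goes in short steps, Python scripts to look and compute and a shell command to move; the robot and the scene stay as the last step left them, time stands still between calls to the robot, and variables do not carry over. Pictures are saved under pics/ and viewed, about 8 in all and at most 12, crops included, and the job is handed in when it is done.

```bash
mkdir -p pics; cat > h.py <<'E'
import numpy as np,cv2
from bench import bot
def cap(n,f=None):
    c=bot.calibration(n); p,d=bot.capture(n)
    if f: cv2.imwrite('pics/'+f,p[:,:,::-1])
    K,R,t=map(np.array,(c['mtx'],c['R'],c['t']))
    v,u=np.mgrid[0:d.shape[0],0:d.shape[1]]
    C=np.stack([(u-K[0,2])/K[0,0]*d,(v-K[1,2])/K[1,1]*d,d],-1)
    W=(C-t.reshape(3))@R
    W[d==0]=np.nan
    return p,d,W
def masks(p):
    h=cv2.cvtColor(p,cv2.COLOR_RGB2HSV); H,S,V=h[...,0],h[...,1],h[...,2]
    return {'red':((H<8)|(H>172))&(S>140)&(V>70),'yellow':(H>18)&(H<36)&(S>120)&(V>80)}
def blobs(p,W):
    for k,m in masks(p).items():
        n,l,s,c=cv2.connectedComponentsWithStats(m.astype(np.uint8))
        for i in range(1,n):
            if s[i,4]>40:
                q=W[l==i]; q=q[~np.isnan(q[:,0])]
                if len(q): print(k,s[i].tolist(),c[i].round(),'med',np.median(q,0).round(3),'lo',np.percentile(q,3,0).round(3),'hi',np.percentile(q,97,0).round(3))
E
python3 - <<'E'
from h import *
for n in('scene','side'):
    p,d,W=cap(n,n+'1.png'); print(n,bot.calibration(n)['t']); blobs(p,W)
s=bot.state(); print(s['time'],s['tool_pos'],s['tool_rot'],s['ft_force'],s['width'])
E
```

```text
scene [-0.03559365 -0.32758827  1.30986222]
red [173, 204, 14, 13, 142] [180. 210.] med [ 0.626 -0.173  0.137] lo [ 0.61  -0.188  0.133] hi [ 0.64  -0.159  0.139]
yellow [250, 135, 21, 31, 222] [260. 150.] med [0.476 0.011 0.172] lo [ 0.424 -0.008  0.166] hi [0.523 0.029 0.174]
yellow [110, 247, 54, 45, 1743] [138. 269.] med [ 0.691 -0.283  0.008] lo [ 0.654 -0.335  0.001] hi [ 0.741 -0.224  0.033]
side [-0.50173036  0.26575684  1.04096013]
red [305, 225, 15, 12, 117] [312. 230.] med [ 0.621 -0.177  0.136] lo [ 0.607 -0.19   0.132] hi [ 0.637 -0.162  0.139]
yellow [9, 35, 6, 24, 50] [12. 48.] med [0.058 1.166 0.123] lo [0.052 1.075 0.12 ] hi [0.062 1.286 0.128]
yellow [207, 179, 37, 25, 266] [225. 191.] med [0.479 0.009 0.171] lo [ 0.424 -0.01  -0.001] hi [0.543 0.184 0.175]
yellow [327, 255, 55, 52, 1449] [353. 280.] med [ 0.699 -0.278  0.008] lo [ 0.649 -0.339 -0.001] hi [ 0.739 -0.226  0.032]
0.1 [0.27711714 0.55970411 0.25561672] [ 2.27878079e-01  9.73689427e-01 -6.69903245e-04 -1.77394903e-04] [-0.22041134  0.14567872 -0.35577509] 0.08561796944140565
```

View pics/scene1.png

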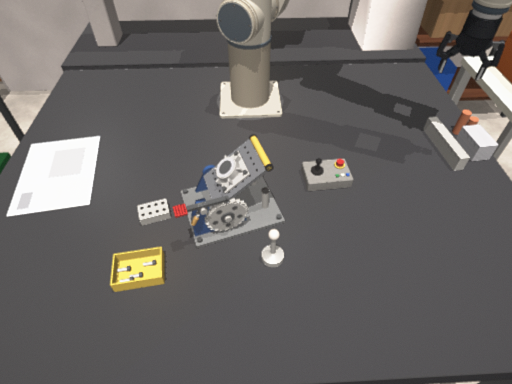

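View pics/side1.png

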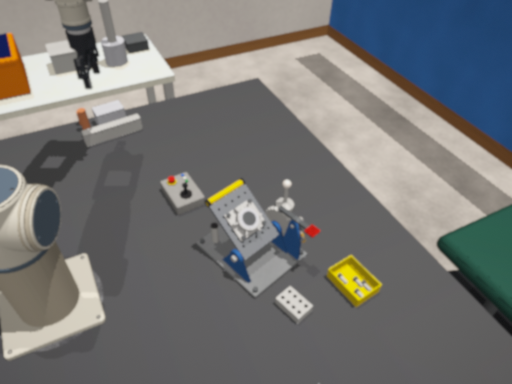

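Both views agree. The red pad is at about (0.624, -0.175, 0.137), at scene pixel (180,210) and side pixel (312,230). The rail is at about (0.476, 0.010) with its top at z≈0.174, at scene (260,150) and side (225,191). From these, the stand yaw is about -73°, the hinge is at (0.510, -0.103) and q≈0.61. The heights and the pad-to-rail distance match the given sizes. The pendant, ball, block and tray are all well below a tip height of 0.25 m.

I'll fly in closed and high.

```bash
python3 -m pendant '[0,0,-9.3,0.02,-0.045,0.03,1, 0,0,-9.3,0.025,-0.05,0.02,1, 0,0,-9.3,0.025,-0.05,0,1, 0,0,-9.3,0.025,-0.05,0,1, 0,0,-9.3,0.025,-0.05,0,1]'; python3 -m pendant '[0,0,0,0.025,-0.055,0,1, 0,0,0,0.025,-0.055,0,1, 0,0,0,0.025,-0.055,0,1, 0,0,0,0.025,-0.055,0,1, 0,0,0,0.025,-0.055,0,1]'
```

```text
time: 0.72
tool_pos: [0.3976, 0.3101, 0.3048]
tool_rot: [0.601, 0.799, -0.001, -0.001]
ft_force: [1.4, 0.8, 0.5]
width: 0.0
time: 1.35
tool_pos: [0.5246, 0.0257, 0.3044]
tool_rot: [0.602, 0.799, -0.001, -0.001]
ft_force: [0.7, 0.2, -0.5]
width: 0.0
```

```bash
python3 -m pendant '[0,0,0,0.025,-0.05,0,1, 0,0,0,0.025,-0.05,0,1, 0,0,0,0.025,-0.05,0,1, 0,0,0,0.023,-0.045,0,1, 0,0,0,0,0,-0.02,1]'; python3 - <<'E'
from h import *
print(bot.state()['tool_pos'])
for n in('wrist','scene'):
    p,d,W=cap(n,n+'2.png'); print(n); blobs(p,W)
E
```

```text
time: 1.98
tool_pos: [0.6258, -0.1808, 0.2836]
tool_rot: [0.604, 0.797, -0.001, -0.0]
ft_force: [0.3, 0.2, -0.1]
width: -0.0003
[ 0.62582923 -0.18076816  0.28358782]
wrist
red [242, 159, 35, 33, 1064] [259. 175.] med [ 0.623 -0.174  0.136] lo [ 0.608 -0.19   0.   ] hi [ 0.641 -0.16   0.138]
yellow [260, 197, 70, 89, 3305] [298. 231.] med [ 0.707 -0.258  0.003] lo [ 0.636 -0.327  0.   ] hi [ 0.737 -0.172  0.262]
scene
red [173, 204, 15, 14, 145] [180. 210.] med [ 0.627 -0.173  0.137] lo [ 0.609 -0.188  0.133] hi [ 0.641 -0.159  0.139]
yellow [250, 135, 21, 31, 226] [260. 150.] med [0.477 0.011 0.172] lo [ 0.423 -0.008  0.165] hi [0.523 0.03  0.175]
yellow [110, 247, 54, 45, 1757] [138. 268.] med [ 0.691 -0.282  0.008] lo [ 0.653 -0.335  0.001] hi [ 0.741 -0.224  0.033]
```

View pics/wrist2.png

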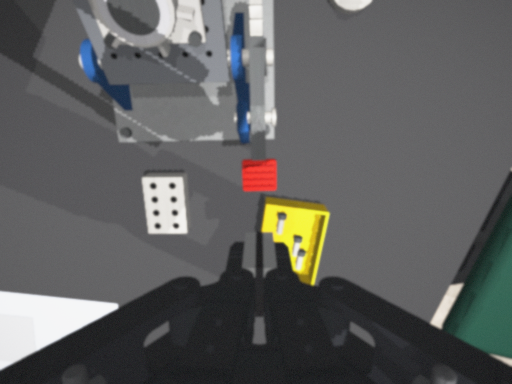

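The wrist view shows the red pad clear at (259,175), square to the jaws, at (0.624,-0.174). I'll descend to just above it.

```bash
python3 -m pendant '[0,0,0,-0.002,0.006,-0.045,1, 0,0,0,0,0,-0.045,1, 0,0,0,0,0,-0.02,1, 0,0,0,0,0,-0.006,1, 0,0,0,0,0,-0.004,1]'
```

```text
time: 2.7
tool_pos: [0.6182, -0.1649, 0.159]
tool_rot: [0.6, 0.8, -0.002, -0.005]
ft_force: [-0.1, -3.4, 6.2]
width: -0.0002
```

```bash
python3 -m pendant '[0,0,0,0,0,0.015,1, 0,0,0,0.005,-0.01,0,1, 0,0,0,0,0,0,1]'
```

```text
time: 3.08
tool_pos: [0.6247, -0.1745, 0.1782]
tool_rot: [0.6, 0.8, -0.002, -0.003]
ft_force: [-0.5, -0.2, -1.1]
width: -0.0002
```

```bash
python3 -m pendant '[0,0,0,0,0,-0.012,1, 0,0,0,0,0,-0.008,1, 0,0,0,0,0,-0.006,1, 0,0,0,0,0,-0.006,1]'; python3 -m pendant '[0,0,0,0,0,-0.004,1, 0,0,0,0,0,-0.003,1]'
```

```text
time: 3.58
tool_pos: [0.6246, -0.1756, 0.1445]
tool_rot: [0.6, 0.8, -0.002, -0.003]
ft_force: [0.0, 0.4, -0.9]
width: -0.0
time: 3.82
tool_pos: [0.6257, -0.1761, 0.1422]
tool_rot: [0.6, 0.8, -0.002, -0.002]
ft_force: [-9.2, -0.1, 30.4]
width: 0.0003
```

At 30 N the pad is on its stop, with the tip at about 0.117. I'll lift off and check that the pawl stays out.

```bash
python3 -m pendant '[0,0,0,0,0,0.02,1, 0,0,0,0,0,0.045,1, 0,0,0,0,0,0.045,1, 0,0,0,0,0,0.04,1, 0,0,0,0,0,0,1]'; python3 - <<'E'
from h import *
for n in('wrist','scene','side'):
    p,d,W=cap(n,n+'3.png'); print(n); blobs(p,W)
E
```

```text
time: 4.45
tool_pos: [0.6239, -0.1745, 0.2935]
tool_rot: [0.599, 0.8, -0.002, -0.004]
ft_force: [0.3, -0.3, -0.7]
width: 0.0002
wrist
red [245, 161, 32, 27, 732] [261. 174.] med [ 0.623 -0.173  0.116] lo [ 0.607 -0.187  0.109] hi [ 0.637 -0.159  0.12 ]
yellow [262, 200, 67, 86, 3011] [298. 233.] med [ 0.707 -0.257  0.003] lo [ 0.633 -0.324 -0.   ] hi [ 0.738 -0.165  0.273]
scene
red [175, 208, 13, 16, 130] [181. 216.] med [ 0.626 -0.173  0.116] lo [ 0.609 -0.186  0.108] hi [ 0.639 -0.16   0.122]
yellow [250, 135, 21, 31, 226] [260. 150.] med [0.476 0.011 0.172] lo [ 0.422 -0.008  0.165] hi [0.524 0.03  0.175]
yellow [110, 247, 54, 45, 1754] [138. 268.] med [ 0.691 -0.283  0.008] lo [ 0.653 -0.335  0.001] hi [ 0.741 -0.224  0.033]
side
red [304, 229, 14, 14, 124] [311. 236.] med [ 0.621 -0.176  0.115] lo [ 0.606 -0.189  0.002] hi [ 0.694 -0.112  0.121]
yellow [206, 179, 38, 27, 275] [224. 191.] med [0.476 0.008 0.171] lo [ 0.418 -0.011 -0.   ] hi [0.541 0.182 0.175]
yellow [327, 255, 55, 52, 1444] [353. 280.] med [ 0.699 -0.277  0.008] lo [ 0.65  -0.339 -0.001] hi [ 0.737 -0.226  0.032]
```

The pad stays 21 mm down in all views, so the pawl is out, and the rail hasn't moved. Next I'll move over the rail.

```bash
python3 -m pendant '[0,0,0,-0.036,0.045,0,1, 0,0,0,-0.036,0.045,0,1, 0,0,0,-0.036,0.045,0,1, 0,0,0,-0.036,0.045,0,1, 0,0,0,0,0,0,1]'; python3 -m pendant '[0,0,0,0,0,-0.03,1, 0,0,0,0,0,0,1]'
```

```text
time: 5.22
tool_pos: [0.468, 0.0105, 0.2781]
tool_rot: [0.6, 0.8, -0.008, -0.016]
ft_force: [0.3, -0.3, 0.2]
width: -0.0003
time: 5.48
tool_pos: [0.4675, 0.0106, 0.2458]
tool_rot: [0.6, 0.8, -0.009, -0.017]
ft_force: [0.2, -0.4, -0.6]
width: -0.0
```

```bash
python3 -m pendant '[0,0,0,0,0,-0.03,1, 0,0,0,0,0,-0.01,1, 0,0,0,0,0,-0.005,1]'; python3 -m pendant '[0,0,0,-0.002,0.006,-0.011,1, 0,0,0,-0.002,0.006,-0.011,1, 0,0,0,-0.001,0.005,-0.011,1]'
```

```text
time: 5.85
tool_pos: [0.4701, 0.0093, 0.2009]
tool_rot: [0.6, 0.8, -0.008, -0.016]
ft_force: [0.7, 0.5, 0.1]
width: -0.0003
time: 6.22
tool_pos: [0.4656, 0.0279, 0.1706]
tool_rot: [0.602, 0.799, -0.007, -0.017]
ft_force: [-4.4, 0.8, 7.1]
width: -0.0001
```

```bash
python3 -m pendant '[0,0,0,-0.001,0.004,-0.011,1, 0,0,0,-0.001,0.004,-0.011,1, 0,0,0,-0.001,0.003,-0.011,1]'; python3 -m pendant '[0,0,0,0,0.002,-0.01,1, 0,0,0,0,0.001,-0.006,1, 0,0,0,0,0,-0.004,1]'
```

```text
time: 6.6
tool_pos: [0.4622, 0.0402, 0.1392]
tool_rot: [0.602, 0.799, -0.007, -0.017]
ft_force: [-3.1, -0.7, 5.2]
width: -0.0
time: 6.98
tool_pos: [0.462, 0.0438, 0.1198]
tool_rot: [0.602, 0.798, -0.007, -0.018]
ft_force: [-1.3, 1.6, 2.5]
width: -0.0
```

```bash
python3 -m pendant '[0,0,0,0,-0.002,-0.004,1, 0,0,0,0,0,-0.003,1, 0,0,0,0,0,-0.002,1]'
```

```text
time: 7.35
tool_pos: [0.4633, 0.0419, 0.1131]
tool_rot: [0.602, 0.798, -0.006, -0.017]
ft_force: [-12.7, 1.7, 47.4]
width: -0.0002
```

At 47 N the rail top is at about 0.088, so the plate is on its posts. I'll back off straight up and check.

```bash
python3 -m pendant '[0,0,0,0,0,0.005,1, 0,0,0,0,0,0.03,1, 0,0,0,0,0,0.05,1, 0,0,0,0,0,0.05,1, 0,0,0,-0.02,0.04,0,1]'; python3 - <<'E'
from h import *
for n in('scene','side'):
    p,d,W=cap(n,n+'4.png'); print(n); blobs(p,W)
E
```

```text
time: 7.98
tool_pos: [0.4461, 0.0801, 0.2524]
tool_rot: [0.604, 0.797, -0.005, -0.015]
ft_force: [0.2, 0.8, -1.5]
width: -0.0001
scene
red [175, 208, 13, 16, 129] [181. 216.] med [ 0.627 -0.173  0.116] lo [ 0.611 -0.186  0.11 ] hi [ 0.64  -0.16   0.121]
yellow [262, 157, 20, 30, 166] [271. 172.] med [0.469 0.043 0.088] lo [0.416 0.026 0.084] hi [0.513 0.059 0.09 ]
yellow [110, 247, 54, 45, 1746] [138. 269.] med [ 0.691 -0.282  0.008] lo [ 0.653 -0.335  0.001] hi [ 0.741 -0.224  0.033]
side
red [304, 229, 14, 14, 125] [311. 236.] med [ 0.62  -0.176  0.115] lo [ 0.606 -0.189  0.002] hi [ 0.694 -0.113  0.122]
yellow [9, 35, 7, 24, 57] [12. 48.] med [0.059 1.168 0.124] lo [0.052 1.077 0.12 ] hi [0.063 1.286 0.127]
yellow [202, 196, 33, 23, 191] [218. 207.] med [0.466 0.041 0.087] lo [ 0.414  0.022 -0.   ] hi [0.519 0.131 0.09 ]
yellow [327, 255, 55, 52, 1443] [353. 280.] med [ 0.699 -0.278  0.008] lo [ 0.649 -0.339 -0.001] hi [ 0.739 -0.226  0.032]
```

View pics/side4.png

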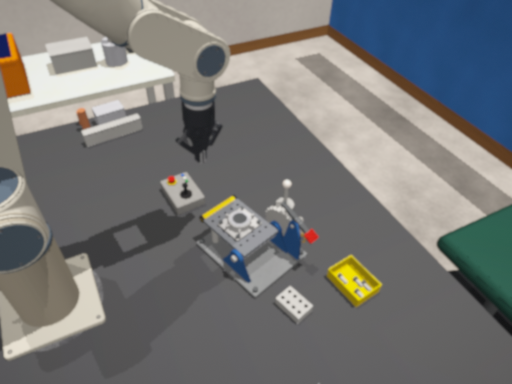

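The side view shows the plate flat with the yellow rail at (218,207). The red pad is down at (311,236), the gripper is clear above the pendant, and the bystanders are in place.

```bash
python3 -c "
from bench import bot
print(bot.job_done(), bot.state()['time'])"
```

```text
the job is handed in; nothing more can be done
the job is handed in; nothing more can be done
```

The plate is flat on its posts and the pawl is still out of the teeth. I handed the job in at about 8 s on the robot clock; no verdict is reported.

**What I did:**
- **Pawl:** I pressed the red pad down with closed fingertips until it met its stop at about 30 N. My first descent landed about 10 mm too near the hinge and touched the pad at about 6 N. I lifted, re-centred and pressed again.
- **Plate:** I pushed the yellow rail down in small steps at about 5–7 N, moving outward with its arc. It met the posts at 47 N, and I then withdrew upward.

**Last checks:**
- **Pad:** its face is at z≈0.116, down from 0.137, and it stayed there after release. That fits the 20 mm travel to the stop.
- **Rail:** its top is at 0.087–0.090 in both views, against 0.089 expected when flat. Its position was within about 5 mm of where it should be.
- **Surroundings:** the tray measured unmoved. I judged the ball, block and pendant only by eye, and they looked unmoved. The gripper was in free air, with about 1.5 N of residual on the force reading.

No check failed or disagreed. I did not measure the plate's tilt speed or read the pawl and plate angles directly; both are inferred from heights and forces.

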